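# Run the fingertips round the vial tray and press the snap caps home

## Robot

A 6-joint arm with a two-finger parallel gripper is mounted at the origin on the work surface. World frame = base frame: x ahead of the robot, y to its left, z up, the work surface at z = 0. Lengths are in mm, angles in rad, forces in N, time in s.
With the tool pointing down it reaches from about 275 to 825 mm from the base axis. Payload 4.9 kg.
Tool frame: the origin (TCP) lies between the finger pads; the fingertips stand 8 mm ahead of it and the grasp point (between the pads) lies 11 mm behind it; z points along the fingers, y is the line along which they close (so a half turn about z gives the same grasp; the last joint's range is limited). The gripper opens to 85 mm and grips with 20 to 120 N. Pads are 22 mm wide; open, the fingers measure 114 mm over their backs; the gripper's body (76 mm by 85 mm) begins 54 mm behind the grasp point. The pads swing forward as they close: fully open they stand 13 mm farther back than shut.
Start: joints at [1.127, 0.326, -0.193, 1.052, 0, 1.437], TCP at [167.672, 523.837, 239.281] pointing down, gripper open.
Joint ranges: [-2.65, 2.65], [-0.97, 1.79], [-1.3, 1.35], [-1.93, 2.1], [-1.47, 1.37], [-3.14, 3.14]. Speed limits (rad/s): [2.57, 2.57, 3.14, 3.14, 3.14, 3.14].

## Interface

Orientations are given as a unit quaternion [x, y, z, w].
In Python, from plant import ctrl gives the robot as it stands. The module is installed in compiled form; this text tells all that it offers. Calls block until the motion is done:
- ctrl.move_to(position, orientation): joint-space move of the TCP to a pose.
- ctrl.movel(position, ori=None, speed=150, contact_N=None): straight line of the TCP; ori=None keeps the orientation; speed is the mean speed in mm/s. With contact_N (N) it stops when the force on the tool has changed by that much, and returns True; else False.
- ctrl.move_joints(angles): joint-space move.
- ctrl.gripper_to(opening, newtons=None): finger opening in mm; newtons is the grip in N (None keeps the last); returns when the fingers have stopped.
- ctrl.hold(seconds).
- ctrl.ik(position, orientation): joint angles nearest the present ones, or None.
- ctrl.state(): the state.
- ctrl.snapshot(name): name is "scene" or "top" or "wrist"; returns a dict with "frame" (420x560x3 uint8, red, green, blue), "vertical_fov" (degrees; the focal length in pixels is half the picture's height over the tangent of half this angle, whatever the lens; pixels are square), "cx", "cy" (the principal point, pixels), "cam_to_world" (4x4, takes a point from camera to world coordinates). Camera axes: x right, y down, z forward; pixel columns grow to the right and rows downward; lengths in mm; the calibration is good to about 2 mm. A picture is of the moment at which its call begins. There is no depth.
A pose or a line that the arm cannot do raises ctrl.IKError and nothing moves.
- ctrl.close_job(): hands the job in; it is judged then, once.
The state is a dict: "time": time; "joint_positions": joint angles; "qd": joint speeds; "joint_torque": joint torques, N m; "eef_pos": TCP position; "ee_rot": TCP orientation; "force": force on the tool from outside, world axes, zero at the start; "torque": the same for the moment, N m; "opening": finger opening in mm; "finger_force": force on a finger pad.
Only numpy, scipy, OpenCV 4.12 (cv2) and the standard library are available. Lean on these libraries where they do the work, as an engineer would, in place of code of your own. Each camera call takes 0.05 s, during which the arm holds its last target. There are 200 camera calls.

## Task

On the round vial tray, press the row of loose snap caps home with your fingertips, one after another round the ring: begin at the red cap, then the four blue caps in order, each pushed down gently until it is fully home. Stop before the yellow cap, which must stay standing up. Do not lift or shift the tray, and leave everything else on the tray and bench as it stands.

Things in the scene. Friction and masses are not known exactly. Their poses are not given: they have to be found in the camera images.
- tray: round vial tray, loose, about 1.2 kg, 230 mm across: grey base, black upper disc (top 43 mm above the bench). Origin: centre of its underside, z up. Twelve places in a ring of 90 mm radius, place k at 30k degrees anticlockwise (from above) from its x axis, 47 mm apart. 0 to 5 hold the coloured caps; 7, 8, 10 clear vials whose white caps are home (tops 87 mm up); 6, 9, 11 empty
- hub (a point): top of the black knob (34 mm across) on the upright post in the middle of the tray, 111 mm above the bench
- red_top (a point): middle of the flat top of the red cap, place 0: the first of the row. Cap 21 mm across, 14 mm high; top about 93 mm above the bench when standing up, 87 mm when home. The point moves with the cap; z up
- red (a joint): how far the red cap is pushed down, m: 0 standing fully up, 0.006 home on its vial (rigid stop). It slides straight down only, against about 3 N of friction, and stays where it is left; it starts between 0 and 0.001
- blue1_top (a point): middle of the flat top of the blue cap, place 1, next to the red one. Cap 21 mm across, 14 mm high; top about 93 mm above the bench when standing up, 87 mm when home. The point moves with the cap; z up
- blue1 (a joint): how far the blue1 cap is pushed down, m: 0 standing fully up, 0.006 home on its vial (rigid stop). It slides straight down only, against about 3 N of friction, and stays where it is left; it starts between 0 and 0.001
- blue2_top (a point): middle of the flat top of the blue cap, place 2. Cap 21 mm across, 14 mm high; top about 93 mm above the bench when standing up, 87 mm when home. The point moves with the cap; z up
- blue2 (a joint): how far the blue2 cap is pushed down, m: 0 standing fully up, 0.006 home on its vial (rigid stop). It slides straight down only, against about 3 N of friction, and stays where it is left; it starts between 0 and 0.001
- blue3_top (a point): middle of the flat top of the blue cap, place 3. Cap 21 mm across, 14 mm high; top about 93 mm above the bench when standing up, 87 mm when home. The point moves with the cap; z up
- blue3 (a joint): how far the blue3 cap is pushed down, m: 0 standing fully up, 0.006 home on its vial (rigid stop). It slides straight down only, against about 3 N of friction, and stays where it is left; it starts between 0 and 0.001
- blue4_top (a point): middle of the flat top of the blue cap, place 4: the last of the row, next to the yellow one. Cap 21 mm across, 14 mm high; top about 93 mm above the bench when standing up, 87 mm when home. The point moves with the cap; z up
- blue4 (a joint): how far the blue4 cap is pushed down, m: 0 standing fully up, 0.006 home on its vial (rigid stop). It slides straight down only, against about 3 N of friction, and stays where it is left; it starts between 0 and 0.001
- yellow_top (a point): middle of the flat top of the yellow cap, place 5: to be left standing up. Cap 21 mm across, 14 mm high; top about 93 mm above the bench when standing up, 87 mm when home. The point moves with the cap; z up
- yellow (a joint): how far the yellow cap is pushed down, m: 0 standing fully up, 0.006 home on its vial (rigid stop). It slides straight down only, against about 3 N of friction, and stays where it is left; it starts between 0 and 0.001
- vial_a: loose short amber vial with a black cap, 23 mm across, 44 mm high, standing on the tray's black upper disc between the post and the ring (top 87 mm above the bench); a bystander. Origin: centre of its underside, z up
- vial_b: loose short amber vial with a black cap, 23 mm across, 44 mm high, standing on the tray's black upper disc between the post and the ring (top 87 mm above the bench); a bystander. Origin: centre of its underside, z up
- reagent: amber reagent bottle, 68 mm across, 140 mm high, standing on the bench to the left; a bystander. Origin: centre of its underside
- beaker: clear plastic beaker, 70 mm across, 85 mm high, on the bench to the left; a bystander. Origin: centre of its underside
- driver: screwdriver lying on the bench to the right, handle towards its own -x; a bystander. Origin: its middle, underside
- jar: small jar with a white cap, 56 mm across, 70 mm high, on the bench to the right; a bystander. Origin: centre of its underside
Things that resemble listed ones, but are neither listed nor needed, are in the scene too. What is meant by the tray is not green, pink or turquoise, and is the larger of those in its own colour.

How it is judged:
By the outcome, as a careful person would: the job done as asked, in the order asked, and still so for the second after the job is handed in, with the robot touching nothing.
It also fails if it takes over 48 s, if anything falls off the work surface, if the arm or the gripper's body presses on something with over 40 N, if the wrist force passes 120 N, or if a joint passes its speed limit or range.

## Working session

There is one attempt and no reset: what is moved stays moved. The work goes in short steps, each a Python script; the robot and the scene stay as the last script left them, time stands still between calls to the robot, and variables do not carry over. Pictures are saved under pics/ and viewed, at most 10 in all, crops included, and the job is handed in when it is done.

```bash
mkdir -p pics
cat > h.py <<'E'
import numpy as np, cv2
from plant import ctrl
def snap(n):
    s=ctrl.snapshot(n); f=s["frame"]; return s,f
def save(f,p,sc=1):
    cv2.imwrite("pics/"+p,cv2.resize(f[:,:,::-1],None,fx=sc,fy=sc,interpolation=cv2.INTER_CUBIC))
def ray(s,u,v,z):
    H=s["frame"].shape[0]; F=H/2/np.tan(np.radians(s["vertical_fov"])/2)
    T=np.array(s["cam_to_world"]); d=T[:3,:3]@np.array([(u-s["cx"])/F,(v-s["cy"])/F,1]); o=T[:3,3]
    return o+d*(z-o[2])/d[2]
def proj(s,p):
    H=s["frame"].shape[0]; F=H/2/np.tan(np.radians(s["vertical_fov"])/2)
    T=np.array(s["cam_to_world"]); c=T[:3,:3].T@(np.array(p)-T[:3,3]); return s["cx"]+F*c[0]/c[2],s["cy"]+F*c[1]/c[2]
E
python3 - <<'E'
from h import *
for n in("scene","top"):
    s,f=snap(n); save(f,n+"0.png",1.4); print(n,s["vertical_fov"],s["cx"],s["cy"],np.round(s["cam_to_world"],3).tolist())
print(ctrl.state())
E
```

```text
scene 52.25962576998116 276.486577684133 210.2762315008269 [[0.457, 0.778, -0.43, 937.127], [0.889, -0.401, 0.221, -309.188], [-0.001, -0.483, -0.875, 1068.577], [0.0, 0.0, 0.0, 1.0]]
top 56.000785487640876 280.5522684897393 213.90990941699826 [[-0.01, -0.988, 0.155, 274.457], [-1.0, 0.014, 0.026, -66.086], [-0.028, -0.155, -0.988, 1144.696], [0.0, 0.0, 0.0, 1.0]]
{'time': 0.1, 'joint_positions': array([ 1.12678426e+00,  3.26856468e-01, -1.93458864e-01,  1.05200288e+00,
       -8.53991476e-07,  1.43662532e+00]), 'qd': array([-0.00194253,  0.00034918,  0.00537906,  0.00108348,  0.00096489,
       -0.00084953]), 'joint_torque': array([ 1.14377017e-03, -4.44238436e+01,  2.63038641e+01,  7.82213960e-03,
       -1.15214743e-04,  1.54239365e-05]), 'eef_pos': array([167.45849946, 523.36717376, 238.59686515]), 'ee_rot': array([ 1.54301535e-01,  9.88023510e-01, -7.29489231e-04, -2.16521896e-04]), 'force': array([-0.56470261, -1.27695056, -0.36502905]), 'torque': array([-0.00618015,  0.05661118,  0.03019869]), 'finger_force': 0.0, 'opening': 85.54772766456183}
```

View pics/scene0.png

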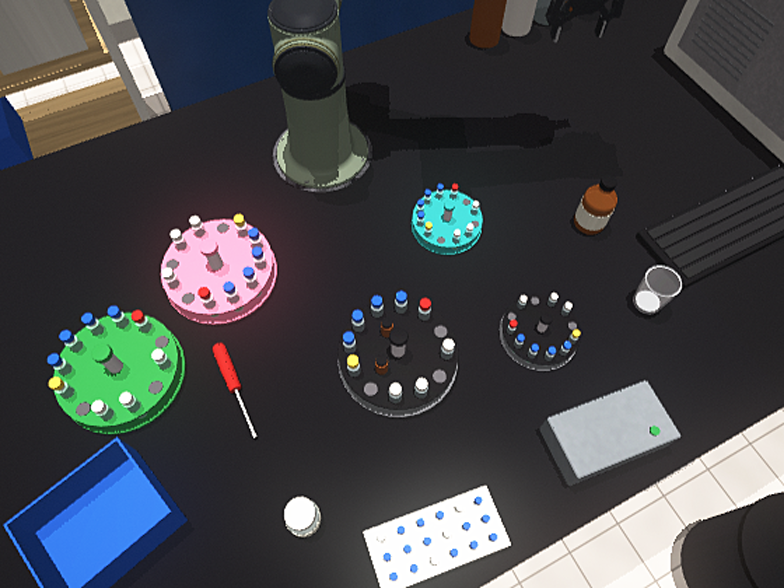

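View pics/top0.png

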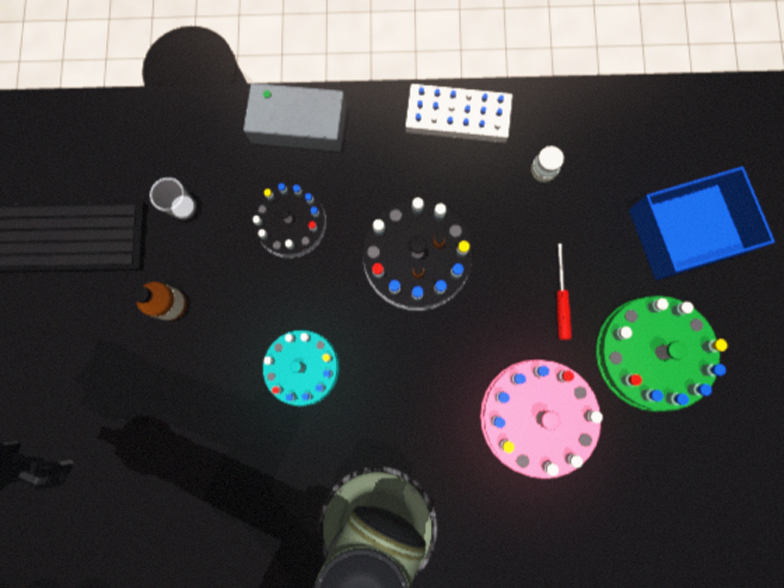

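The trays that could be taken for the right one, in scene/top view pixels:
- Large black: (398,350)/(417,253)
- Small black: (540,330)/(289,218)
- Turquoise: (447,217)/(300,368)
- Pink: (218,268)/(541,418)
- Green: (118,370)/(660,352)

The tray must not be green, pink or turquoise, and must be the larger of its colour. That leaves the large black one, with red at top (377,269), then blues anticlockwise to yellow at (464,246).

```bash
cat >> h.py <<'E'
from scipy.optimize import least_squares
def blobs(f,box):
    hsv=cv2.cvtColor(f,cv2.COLOR_RGB2HSV); h,sa,v=cv2.split(hsv); out=[]
    m={"red":((h<6)|(h>174))&(sa>170)&(v>110),"blue":(h>100)&(h<125)&(sa>150)&(v>90),"yellow":(h>22)&(h<34)&(sa>150)&(v>120)}
    for k,mm in m.items():
        n,l,st,c=cv2.connectedComponentsWithStats(mm.astype(np.uint8))
        for i in range(1,n):
            if st[i,4]>=12 and box[0]<c[i][0]<box[2] and box[1]<c[i][1]<box[3]: out.append((k,c[i],st[i,4]))
    return out
def fit(P,ks):
    P=np.array(P); ks=np.array(ks)
    g=lambda q:(q[:2]+90*np.c_[np.cos(q[2]+ks*np.pi/6),np.sin(q[2]+ks*np.pi/6)]-P[:,:2]).ravel()
    m=P[:,:2].mean(0); d=P[0,:2]-m
    best=min((least_squares(g,[*m,a]) for a in np.arange(0,6.3,.7)),key=lambda r:r.cost); return best.x,np.sqrt(2*best.cost/len(P))
E
python3 - <<'E'
from h import *
for n,box in (("scene",(238,205,330,297)),("top",(257,135,340,222))):
    s,f=snap(n); B=blobs(f,box)
    # cap mid height visible: use 88
    Q=[(k,ray(s,*c,89),a,c) for k,c,a in B]
    for k,p,a,c in Q: print(n,k,c.round(1),a,p.round(1))
    red=[q for q in Q if q[0]=="red"]; red=max(red,key=lambda q:q[2])[1]
    bl=sorted([q[1] for q in Q if q[0]=="blue"],key=lambda p:np.hypot(*(p-red)[:2]))
    ye=[q for q in Q if q[0]=="yellow"][0][1]
    print(fit([red]+bl+[ye],range(6)))
s,f=snap("top"); save(f[130:230,250:350],"crop.png",6)
E
```

```text
scene red [303.2 216. ] 48 [502.7  -8.4  89. ]
scene blue [286.4 210.8] 50 [469.  -40.1  89. ]
scene blue [268.6 214.1] 52 [456.5 -85.8  89. ]
scene blue [254.6 224.6] 54 [ 467.4 -131.4   89. ]
scene blue [248.5 240.3] 55 [ 500.5 -164.4   89. ]Traceback (most recent call last):
  File "<stdin>", line 9, in <module>
IndexError: list index out of range
```

```bash
sed -i 's/(h>22)&(h<34)&(sa>150)&(v>120)/(h>18)\&(h<38)\&(sa>120)\&(v>110)/' h.py
python3 - <<'E'
from h import *
for n,box in (("scene",(238,205,330,297)),("top",(257,135,340,222))):
    s,f=snap(n); B=blobs(f,box)
    Q=[(k,ray(s,*c,89),a,c) for k,c,a in B]
    for k,p,a,c in Q: print(n,k,c.round(1),a,p.round(1))
    red=max([q for q in Q if q[0]=="red"],key=lambda q:q[2])[1]
    bl=sorted([q[1] for q in Q if q[0]=="blue"],key=lambda p:np.hypot(*(p-red)[:2]))
    ye=[q[1] for q in Q if q[0]=="yellow"][:1]
    L=[red]+bl+ye; print(fit(L,range(len(L))))
save(f[130:230,250:350],"crop.png",6)
E
```

```text
scene red [303.2 216. ] 48 [502.7  -8.4  89. ]
scene blue [286.4 210.8] 50 [469.  -40.1  89. ]
scene blue [268.6 214.1] 52 [456.5 -85.8  89. ]
scene blue [254.6 224.6] 54 [ 467.4 -131.4   89. ]
scene blue [248.5 240.3] 55 [ 500.5 -164.4   89. ]
scene yellow [251.5 257.4] 65 [ 545.5 -177.7   89. ]
(array([546.44890427, -87.14406141,   8.36231556]), np.float64(0.5420402335683091))
top red [269.2 191.2] 49 [503.3  -7.8  89. ]
top blue [326.6 191.4] 54 [ 500.4 -164.2   89. ]
top blue [281.3 203.2] 53 [469.5 -40.6  89. ]
top blue [314.6 203.3] 57 [ 467.9 -130.8   89. ]
top blue [298.  207.5] 56 [457.  -85.7  89. ]
top yellow [330.9 175.5] 57 [ 544.5 -177.3   89. ]
(array([546.71734281, -87.17046795,   2.07458138]), np.float64(0.3539123271017833))
```

View pics/crop.png

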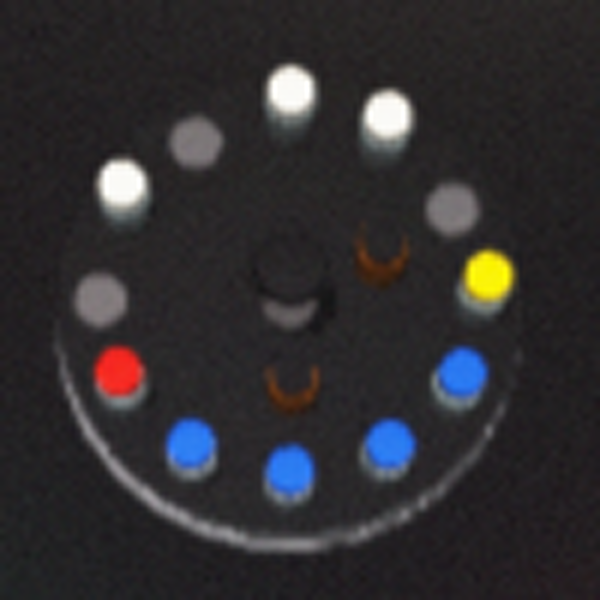

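The crop shows the large black tray with the post at (290,270). Red is at (119,370), the four blues at (191,443), (290,470), (389,443) and (462,372), and yellow at (488,275). The two amber vials are at (292,385) and (383,250). Both views agree to within 1 mm.

```bash
cat >> h.py <<'E'
C=np.array([546.6,-87.15]); A=2.0768; Q=[0,1,0,0]
def cap(k): return C+90*np.array([np.cos(A+k*np.pi/6),np.sin(A+k*np.pi/6)])
def press(k,N=9,lo=88):
    x,y=cap(k); ctrl.movel([x,y,114],ori=Q,speed=60); ctrl.hold(.2)
    f0=ctrl.state()["force"]; hit=ctrl.movel([x,y,lo],speed=12,contact_N=N); s=ctrl.state()
    print(k,hit,s["eef_pos"].round(2),(s["force"]-f0).round(1),round(s["time"],2))
E
python3 - <<'E'
from h import *
ctrl.gripper_to(0,20)
x,y=cap(0); ctrl.move_to([x,y,200],Q); ctrl.movel([x,y,135],speed=120)
s,f=snap("scene"); save(f[170:300,220:350],"over.png",4); print(ctrl.state()["time"],ctrl.state()["eef_pos"],ctrl.state()["opening"])
s,f=snap("wrist"); save(f,"wr.png",1)
E
```

```text
4.0083 [503.6974469   -8.38760018 135.75982806] -0.06350546061498022
```

View pics/over.png

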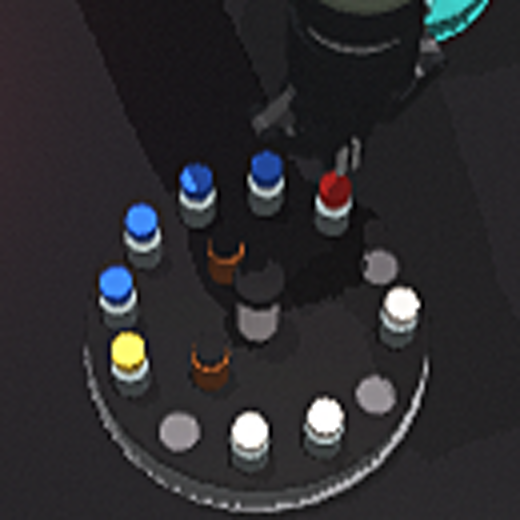

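View pics/wr.png

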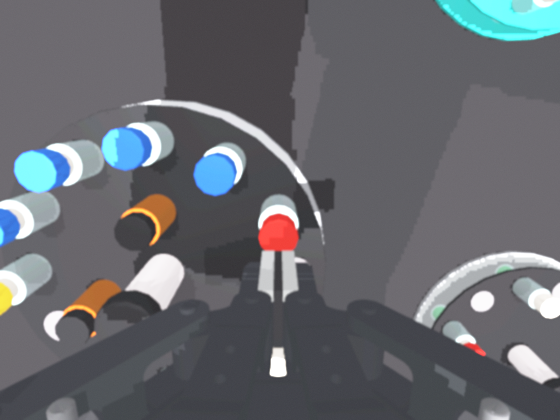

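The shut fingertips sit over the red cap: overview (345,155) with the cap at (335,190), wrist view (278,255) just above the cap at (278,235).

Run:
```python
from h import *
press(0)
```

```text
0 True [502.96  -8.43  95.03] [-0.1 -1.   6.9] 6.23
```

```bash
cat >> h.py <<'E'
def lift():
    p=ctrl.state()["eef_pos"]; ctrl.movel([p[0],p[1],114],speed=60)
E
python3 - <<'E'
from h import *
x,y=cap(0)
print(ctrl.movel([x,y,88],speed=12,contact_N=12)); s=ctrl.state(); print(s["eef_pos"],s["force"],s["time"])
lift(); 
x,y=cap(1); ctrl.movel([x,y,114],ori=Q,speed=60); ctrl.hold(.2)
print(ctrl.movel([x,y,88],speed=12,contact_N=2)); print(ctrl.state()["eef_pos"],ctrl.state()["force"])
print(ctrl.movel([x,y,88],speed=12,contact_N=12)); s=ctrl.state(); print(s["eef_pos"],s["force"],s["time"])
lift(); print(ctrl.state()["time"])
E
```

```text
True
[502.94929102  -8.41435706  95.01879247] [-1.35386556  0.50931566  5.33651858] 6.4833
True
[469.34816808 -40.77810185  99.81112368] [ 0.52981173 -0.61265641  0.37306381]
True
[469.33708474 -40.75625388  95.01135899] [-1.39703562  1.37834333  6.33009471] 9.8583
10.325
```

Both caps stop hard at the same height (TCP 95.0), so they are home. I'll carry on with the rest.

Run:
```python
from h import *
for k in (2,3,4): press(k,12); lift()
p=ctrl.state()["eef_pos"]; ctrl.movel([p[0],p[1],220],speed=120); ctrl.move_to([350,150,260],Q)
s,f=snap("scene"); save(f[170:300,220:350],"end.png",4)
st=ctrl.state(); print(st["time"],st["force"])
for n,box in (("scene",(238,205,330,297)),("top",(257,135,340,222))):
    s,f=snap(n)
    for k,c,a in blobs(f,box): print(n,k,c.round(1),a,ray(s,*c,89 if k=="yellow" else 83).round(1))
```

```text
2 True [456.62 -85.57  95.02] [-0.7  0.8  6.5] 12.93
3 True [ 467.87 -130.79   95.01] [-0.9  1.8  6.1] 16.01
4 True [ 500.22 -164.3    95.05] [-1.2  2.1  5.8] 19.09
21.9667 [-0.66354114  0.63651266 -0.32717716]
scene red [303.2 217. ] 48 [502.6  -7.9  83. ]
scene blue [286.3 211.9] 49 [468.9 -40.   83. ]
scene blue [268.8 215. ] 52 [456.2 -85.2  83. ]
scene blue [255.  225.7] 56 [ 467.8 -130.9   83. ]
scene blue [248.6 241.3] 56 [ 500.3 -164.5   83. ]
scene yellow [251.5 257.4] 65 [ 545.5 -177.7   89. ]
top red [269.3 191.6] 49 [503.7  -7.8  83. ]
top blue [326.4 191.9] 56 [ 500.3 -164.2   83. ]
top blue [281.3 203.5] 53 [469.9 -40.4  83. ]
top blue [314.5 203.6] 53 [ 468.3 -130.8   83. ]
top blue [298. 208.] 55 [456.8 -85.8  83. ]
top yellow [330.9 175.5] 57 [ 544.5 -177.3   89. ]
```

View pics/end.png

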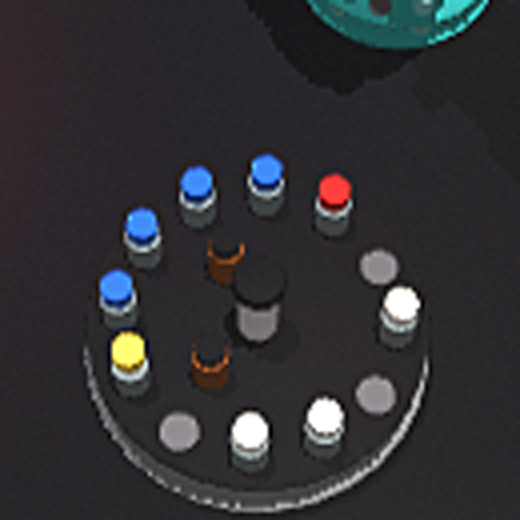

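The five caps (red at (335,190), blues on to (117,287)) sit lower than before. Yellow at (128,350) is unchanged, and the tray and vials have not moved.

```bash
python3 -c "
from plant import ctrl
print(ctrl.close_job())"
```

```text
the job is handed in; nothing more can be done
None
```

The red cap and then the four blue caps were pressed home in order. The yellow cap is still standing, nothing else on the tray has moved in the last picture, and the job was handed in at about 22 s.

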